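# Put the washed coffee mill and storage jars back together

## Task

The coffee things have been washed and dried: put them back together. Set each part fully home where it belongs: the round wooden lid on the round jar, the square wooden lid on the square jar, the ring-shaped cover on the hopper of the coffee mill so that the spindle stands up through its collar, and then the crank on the spindle, turned so that its bore matches the flat and its hub sits down on the shoulder. Leave the jars, the mug and the tumbler standing where they are.

Things in the scene. Friction and masses are not known exactly. Their poses are not given: they have to be found in the camera images.
- mill: Round coffee mill, 100 mm wide, fixed by its suction foot: amber glass catch jar, steel hopper with dark wooden band, open at the top. Origin at the centre of its underside, z up. Hopper rim at z = 104 mm (93 mm outside, mouth 86 mm); the spindle stands up through the middle of the mouth.
- spindle: Steel spindle on the mill's axis; turns under 0.12 N m of friction. Origin on the axis on top of its round shoulder (26 mm diameter), 132 mm above the worktop. Above it a D-shaped end: diameter 16 mm, 26 mm long (top 4.5 mm tapered to 60 %), one flat 4 mm from the axis. x points out through the flat (leftward to towards the robot), z up.
- hopper_cover: Steel ring cover of the hopper, 98 mm diameter, lying as used. Origin at the centre of its underside, z up. Plug 81 mm diameter, z 0 to 10 mm, lower 6 mm tapered to 70; flange z 10 to 16; upright collar, 41 mm outside, 32 inside, up to z = 34, open right through: pinch it from outside. Seated, flange on the rim: origin 94 mm above the mill's, collar top 4 mm below the shoulder. 0.09 kg.
- crank: Dark steel hub, alloy arm, wooden knob up; level. Origin below the arm's middle at the hub's underside; x from hub to knob, z up. Hub 32 mm wide, 28 high, axis at x = -45; D bore through, 19 wide, flat 5.5 from its axis on the knob's side (arm points where the spindle's flat faces, +-12 deg). Arm z 9 to 17, 16 to 12 wide, bare x -28 to 32. Knob 24 wide, x 45, top z 50. Hub-heavy. 0.13 kg.
- round_jar: Round white stoneware jar, open, 96 mm diameter (mouth 88 mm), rim 110 mm above its underside, loose, about 1.3 kg. Origin at the centre of its underside, z up.
- round_lid: Round wooden lid, 100 mm diameter, lying as used. Origin at the centre of its underside, z up. Plug 83 mm diameter, z 0 to 10 mm, lower 6 mm tapered to 71; flange z 10 to 16; round knob 25 mm diameter, up to z = 44 mm. Seated, its flange lies on the jar's rim (origin 100 mm above the jar's). 0.12 kg.
- square_jar: Square white stoneware jar with rounded corners, open, 83 mm wide (mouth 73 mm), rim 96 mm above its underside, loose, about 1.2 kg. Origin at the centre of its underside; x and y at right angles to its sides, z up.
- square_lid: Square wooden lid, rounded corners, 86 mm wide, lying as used. Origin at the centre of its underside; x, y square to its sides, z up. Square plug 68 mm wide, z 0 to 10 mm, lower 6 mm tapered to 56; flange z 10 to 16; round knob 25 mm diameter, up to z = 44. Fits any of four ways round. Seated, its flange lies on the jar's rim (origin 86 mm above the jar's). 0.11 kg.
- mug: Dark grey mug, 88 mm diameter with its handle 126 mm, 106 mm high, standing behind the work; leave it alone. Origin at the centre of its underside.
- tumbler: Terracotta-coloured tumbler, 77 mm diameter, 105 mm high, standing near the front right; leave it alone. Origin at the centre of its underside.

How it is judged:
By the outcome, as a careful person would: the job done as asked, in the order asked, and still so for the second after the job is handed in, with the robot touching nothing.
It also fails if it takes over 112 s, if anything falls off the work surface, if the arm or the gripper's body presses on something with over 40 N, if the wrist force passes 120 N, or if a joint passes its speed limit or range.

## Robot

A 7-joint arm with a two-finger parallel gripper is mounted at the origin on a cart in front of the work surface, level with it; the furniture and walls round the work are solid. World frame = base frame: x ahead of the robot, y to its left, z up, the work surface at z = 0. Lengths are in m, angles in degrees, forces in N, time in s.
With the tool pointing down it reaches from about 0.4 to 0.85 m from the base axis. Payload 4.4 kg.
Tool frame: the origin (TCP) lies where the fingers leave the gripper's body, on its centre line; the fingertips stand 97 mm ahead of it and the grasp point (between the pads) lies 78 mm ahead of it (r.grip_depth is the distance from the TCP to the grasp point, in m); z points along the fingers, y is the line along which they close (so a half turn about z gives the same grasp; the last joint's range is limited). The gripper opens to 94 mm and grips with 3 to 60 N. Pads are 16 mm wide; open, the fingers measure 119 mm over their backs; the gripper's body (75 mm by 177 mm) begins 78 mm behind the grasp point.
Start: joints at [-69.374, 36.005, 2.206, 86.941, -1.547, 57.084, -1.146], TCP at [0.268, 0.592, 0.303] pointing down, gripper open.
Joint ranges: [-175.42, 175.42], [-21.48, 121.26], [-71.46, 75.88], [10.55, 141.38], [-63.04, 243.04], [13.31, 113.54], [-168.57, 168.57]. Speed limits (degrees/s): [147.25, 147.25, 180, 180, 180, 180, 180].

## Interface

Orientations are given as [roll, pitch, yaw] about the fixed x, y, z axes, in that order (R = Rz(yaw) Ry(pitch) Rx(roll)).
In Python, from bench import r gives the robot as it stands. Calls block until the motion is done:
- r.goto(position, orientation): joint-space move of the TCP to a pose.
- r.move_l(position, rot=None, speed=0.15, stop_force=None): straight line of the TCP; rot=None keeps the orientation; speed is the mean speed in m/s. With stop_force (N) it stops when the force on the tool has changed by that much, and returns True; else False.
- r.movej(angles): joint-space move.
- r.set_gripper(opening, grip_force=None): finger opening in m; grip_force is the grip in N (None keeps the last); returns when the fingers have stopped.
- r.hold(seconds).
- r.ik(position, orientation): joint angles nearest the present ones, or None.
- r.read_state(): the state.
- r.camera(name): name is "side" or "top" or "wrist"; returns a dict with "frame" (420x560x3 uint8, blue, green, red), "fx", "fy", "cx", "cy" (pixels), "k1" (the pictures are not rectified: a ray, as slopes to the right and down, at radius r is drawn at 1 + k1 r^2 times it, then the intrinsics apply), "xyz" and "orientation" of the camera in the world; the wrist camera has in their place "T_tool_cam" (4x4, takes a point from camera to tool coordinates, whose origin is the TCP and whose axes are the flange's). Camera axes: x right, y up, looking along -z (the intrinsics and any distortion apply to the point x, -y, -z); pixel columns grow to the right and rows downward; lengths in m; the calibration is good to about 2 mm. A picture is of the moment at which its call begins: read the wrist's pose just before it. There is no depth.
A pose or a line that the arm cannot do raises r.Unreachable and nothing moves.
- r.finish_job(): hands the job in; it is judged then, once.
The state is a dict: "t": time; "joint_pos": joint angles; "qvel": joint speeds; "joint_torque": joint torques, N m; "eef_pos": TCP position; "ee_rot": TCP orientation; "contact_force": force on the tool from outside, world axes, zero at the start; "torque": the same for the moment, N m; "finger_gap": finger opening in m; "grasp_force": force on a finger pad.
Only numpy, scipy, OpenCV 4.12 (cv2) and the standard library are available. Lean on these libraries where they do the work, as an engineer would, in place of code of your own. Each camera call takes 0.05 s, during which the arm holds its last target. There are 200 camera calls.

## Working session

There is one attempt and no reset: what is moved stays moved. The work goes in short steps, each a Python script; the robot and the scene stay as the last script left them, time stands still between calls to the robot, and variables do not carry over. Pictures are saved under pics/ and viewed, at most 14 in all, crops included, and the job is handed in when it is done.

```bash
ls; mkdir -p pics; cat > h.py <<'E'
import numpy as np, cv2
from bench import r
from scipy.spatial.transform import Rotation as R
E
python3 - <<'E'
from h import *
import pickle
s=r.read_state();print(s)
for n in("top","side","wrist"):
    c=r.camera(n);cv2.imwrite(f"pics/{n}0.png",cv2.resize(c["frame"],(784,588),interpolation=cv2.INTER_CUBIC));c['state']=s
    pickle.dump(c,open(f"pics/{n}0.pkl","wb"));print(n,{k:v for k,v in c.items() if k not in("frame","state")})
E
```

```text
pics
{'t': 0.0, 'joint_pos': array([-69.37226709,  36.05595294,   2.20285177,  86.99400455,
        -1.54681134,  57.08415946,  -1.14583505]), 'qvel': array([ 0.06772742, -0.00113248, -0.03274681, -0.06593679,  0.06843292,
       -0.06741788, -0.04777175]), 'joint_torque': array([ 1.61134381e-04, -5.49738693e+01,  1.14381585e+00, -1.86634398e+01,
       -5.21067192e-02,  2.37395719e-02,  1.59679662e-04]), 'eef_pos': array([0.26827425, 0.59153602, 0.30179871]), 'ee_rot': array([-1.79895578e+02,  1.50293067e-03,  1.55602194e+02]), 'contact_force': array([-0.01869336, -1.04062386, -0.1016049 ]), 'torque': array([0.02109288, 0.0416552 , 0.00216653]), 'grasp_force': 0.0, 'finger_gap': 0.09396354713302262}
top {'fx': 415.9919751765441, 'fy': 415.9919751765441, 'cx': 272.72853183919193, 'cy': 207.3556448838701, 'k1': -0.11091024802938947, 'xyz': array([ 0.39555157, -0.05222253,  1.38985096]), 'orientation': array([  6.33977285,   0.51778278, -91.09731198])}
side {'fx': 426.6845204631701, 'fy': 426.6845204631701, 'cx': 278.5422400474211, 'cy': 210.8883822603283, 'k1': -0.029269592723574607, 'xyz': array([0.51141105, 0.75981115, 0.82868252]), 'orientation': array([ 4.65217597e+01,  4.32886382e-02, -1.75742859e+02])}
wrist {'fx': 307.07791929981187, 'fy': 307.07791929981187, 'cx': 277.84688057628955, 'cy': 202.91210089377927, 'k1': -0.04854210388282725, 'T_tool_cam': array([[-3.70590573e-04,  9.62370702e-01,  2.71739754e-01,
         7.76671273e-02],
       [ 9.99999928e-01,  3.34231323e-04,  1.80084484e-04,
         2.03566431e-04],
       [ 8.24840941e-05,  2.71739801e-01, -9.62370757e-01,
        -8.14849671e-02],
       [ 0.00000000e+00,  0.00000000e+00,  0.00000000e+00,
         1.00000000e+00]])}
```

View pics/top0.png

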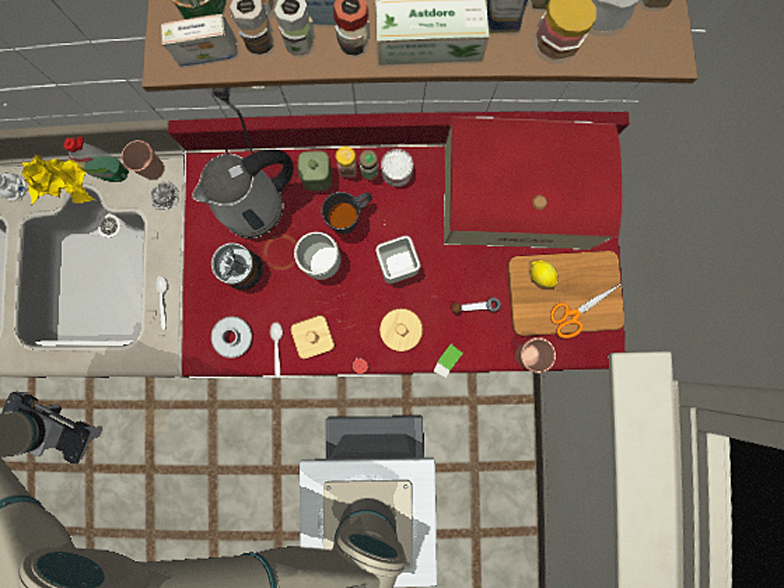

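View pics/side0.png

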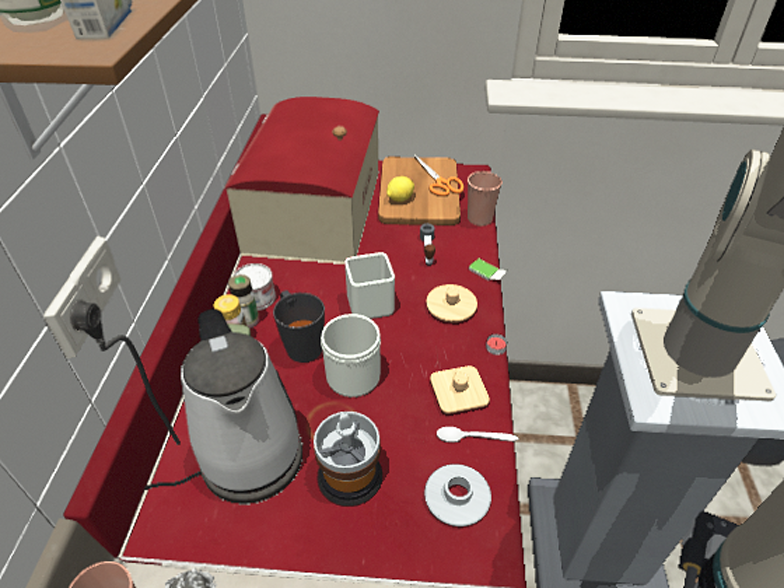

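The top view (enlarged 1.4x) shows the mill at (236,265), round jar at (318,256) and square jar at (398,260). The cover is at (232,337), square lid at (312,337), round lid at (401,330), and the crank hub at (493,305) with its knob at (457,307). The side view agrees with this layout.

```bash
cat >> h.py <<'E'
import pickle
def campose(c):
    if "xyz" in c: return R.from_euler('xyz',c['orientation'],degrees=True).as_matrix(),np.array(c['xyz'])
    s=c['state'];Rt=R.from_euler('xyz',s['ee_rot'],degrees=True).as_matrix();T=c['T_tool_cam']
    return Rt@T[:3,:3],Rt@T[:3,3]+s['eef_pos']
def px2w(c,uv,z):   # native pixels -> world at height z
    K=np.array([[c['fx'],0,c['cx']],[0,c['fy'],c['cy']],[0,0,1.]])
    p=cv2.undistortPoints(np.array(uv,float).reshape(-1,1,2),K,np.array([c['k1'],0,0,0,0.]))[:,0]
    M,o=campose(c);d=(M@np.c_[p[:,0],-p[:,1],-np.ones(len(p))].T).T
    return o+d*((np.broadcast_to(z,len(p))-o[2])/d[:,2])[:,None]
def w2px(c,P):
    M,o=campose(c);q=(np.atleast_2d(P)-o)@M;a=np.c_[q[:,0]/-q[:,2],-q[:,1]/-q[:,2]]
    a=a*(1+c['k1']*(a**2).sum(1))[:,None]
    return np.c_[a[:,0]*c['fx']+c['cx'],a[:,1]*c['fy']+c['cy']]
def snap(name,cam="wrist"):
    s=r.read_state();c=dict(r.camera(cam));c['state']=s
    pickle.dump(c,open(f"pics/{name}.pkl","wb"));return c
def load(n): return pickle.load(open(f"pics/{n}.pkl","rb"))
E
python3 - <<'E'
from h import *
c=load("top0")
n="mill rjar sjar cover slid rlid hub knob tumbler mug".split()
uv=np.array([(236,264),(318,255),(398,260),(232,337),(312,337),(401,330),(493,305),(457,307),(538,355),(342,210)])/1.4
z=[.104,.11,.096,.016,.016,.016,.028,.05,.105,.105]
for a,b in zip(n,px2w(c,uv,z)):print(a,b.round(3))
d=load("side0")
n="mill rjar sjar cover slid rlid".split()
uv=np.array([(348,440),(352,340),(370,270),(458,492),(460,388),(452,302)])/1.4
for a,b in zip(n,px2w(d,uv,[.104,.11,.096,.016,.016,.016])):print(a,b.round(3))
# reachability of a hover over each
for y in(.4,.25,.1,-.05,-.2):
  for x in(.45,.62):
    for yaw in(0,90,180,-90): 
        q=r.ik([x,y,.35],[180,0,yaw]);print(x,y,yaw,None if q is None else np.round(q))
E
```

```text
mill [0.605 0.284 0.104]
rjar [0.62  0.098 0.11 ]
sjar [ 0.607 -0.081  0.096]
cover [0.444 0.316 0.016]
slid [0.441 0.124 0.016]
rlid [ 0.453 -0.086  0.016]
hub [ 0.507 -0.304  0.028]
knob [ 0.502 -0.216  0.05 ]
tumbler [ 0.388 -0.385  0.105]
mug [0.723 0.043 0.105]
mill [0.606 0.297 0.104]
rjar [0.622 0.114 0.11 ]
sjar [ 0.612 -0.076  0.096]
cover [0.445 0.317 0.016]
slid [0.44  0.125 0.016]
rlid [ 0.453 -0.085  0.016]
0.45 0.4 0 [ -71.   36.   46.   92.  -28.   64. -108.]
0.45 0.4 90 [-57.  30.  20.  92. -12.  60. -33.]
0.45 0.4 180 [-42.  29.  -4.  91.   2.  59.  43.]
0.45 0.4 -90 [-26.  31. -29.  91.  17.  62. 120.]
0.62 0.4 0 [ -54.   48.   44.   67.  -32.   76. -103.]
0.62 0.4 90 [-44.  43.  20.  67. -14.  72. -25.]
0.62 0.4 180 [-33.  42.  -4.  66.   3.  72.  53.]
0.62 0.4 -90 [-22.  44. -28.  66.  20.  74. 132.]
0.45 0.25 0 [-63.  28.  47. 106. -24.  57. -97.]
0.45 0.25 90 [-47.  23.  22. 105. -10.  54. -21.]
0.45 0.25 180 [-31.  22.  -2. 105.   1.  54.  57.]
0.45 0.25 -90 [-13.  24. -27. 104.  13.  55. 134.]
0.62 0.25 0 [-47.  41.  44.  81. -30.  69. -90.]
0.62 0.25 90 [-35.
[... 660 characters left out ...]
114.  -5.  50.  98.]
0.45 -0.05 -90 [ -42.   29.   66.  114.  -31.   57. -140.]
0.62 -0.05 0 [-24.  38.  47.  89. -30.  66. -61.]
0.62 -0.05 90 [-14.  33.  28.  89. -17.  62.  17.]
0.62 -0.05 180 [-2. 31.  6. 88. -3. 61. 95.]
0.62 -0.05 -90 [ -31.   46.   66.   89.  -43.   73. -140.]
0.45 -0.2 0 [-16.  28.  55. 109. -27.  57. -39.]
0.45 -0.2 90 [-12.  26.  48. 109. -23.  56.  46.]
0.45 -0.2 180 [  4.  21.  22. 108. -10.  53. 121.]
0.45 -0.2 -90 [ -21.   33.   66.  109.  -35.   61. -121.]
0.62 -0.2 0 [-11.  41.  49.  84. -32.  69. -47.]
0.62 -0.2 90 [ -2.  37.  30.  84. -19.  65.  32.]
0.62 -0.2 180 [  8.  34.  13.  83.  -8.  63. 113.]
0.62 -0.2 -90 [ -16.   48.   66.   84.  -44.   76. -127.]
```

```bash
python3 - <<'E'
from h import *
for i,p in enumerate([(.52,.27,.36),(.52,.02,.36),(.5,-.22,.36)]):
    r.goto(p,[180,0,180]);r.hold(.15)
    c=snap(f"w{i}");print(c['state']['t'],c['state']['eef_pos'],c['state']['ee_rot'])
    cv2.imwrite(f"pics/w{i}.png",cv2.resize(c["frame"],(784,588),interpolation=cv2.INTER_CUBIC))
E
```

```text
1.825 [0.51938641 0.27128163 0.35979186] [ 1.79981903e+02 -2.83296802e-02 -1.79881847e+02]
3.0083 [0.52026325 0.02203266 0.35991659] [ 1.79955848e+02  5.98650765e-03 -1.79807412e+02]
4.1583 [ 0.50084544 -0.21777933  0.36002135] [ 1.79946198e+02  1.98966331e-02 -1.79786508e+02]
```

View pics/w0.png

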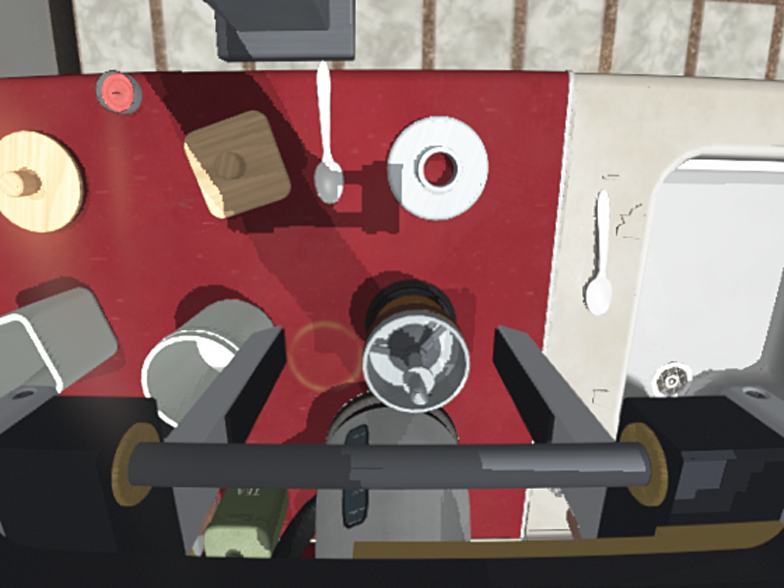

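View pics/w1.png

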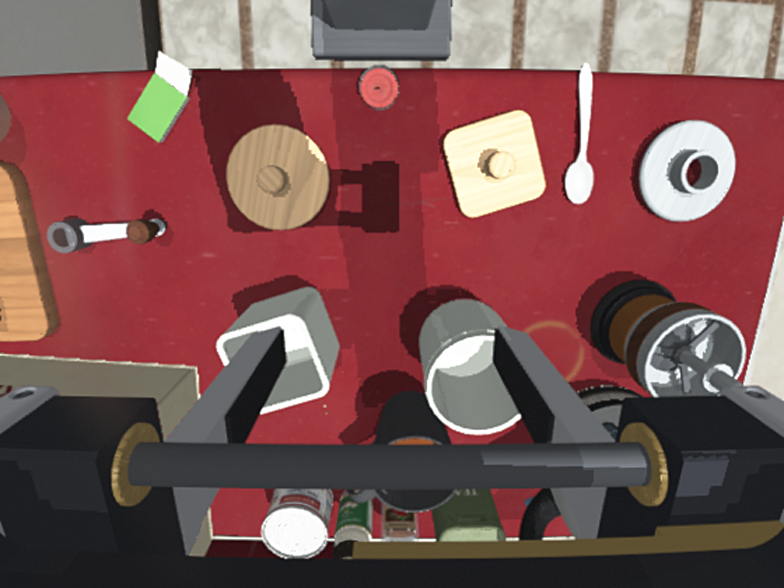

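View pics/w2.png

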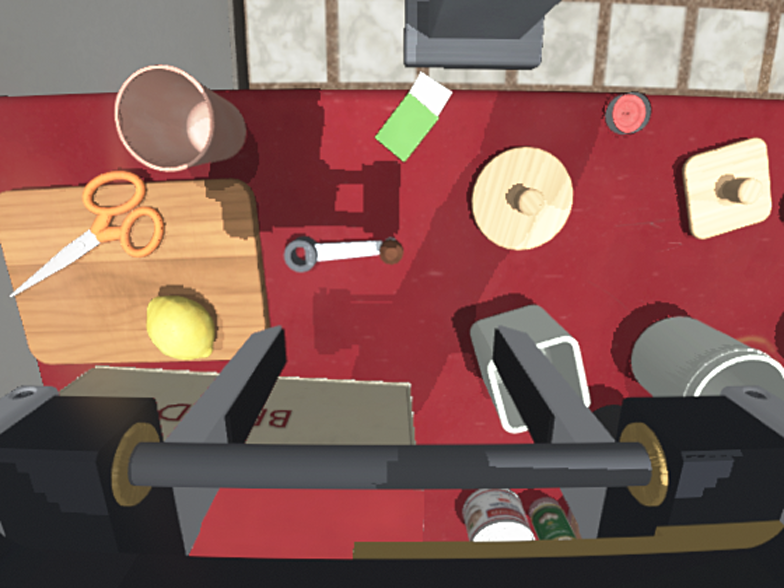

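The wrist views (1.4x) show these pixel positions:
- **w0:** cover centre at (438,168), mill rim centre at (416,363).
- **w1:** round lid at (278,177), square lid corners at (443,137), (531,110), (547,195) and (463,217).
- **w2:** crank hub at (300,256), knob at (390,251).

The fingers partly hide the jars, so I'm taking two closer views with each jar between the fingers.

```bash
python3 - <<'E'
from h import *
C=[]
for n,p in [("sj",(.56,-.08,.34)),("rj",(.56,.1,.34))]:
    r.goto(p,[180,0,180]);r.hold(.15)
    c=snap(n);C.append(c);print(c['state']['t'],c['state']['eef_pos'])
def crop(f,x0,y0,w,h,s): return cv2.resize(f[y0:y0+h,x0:x0+w],(w*s,h*s),interpolation=cv2.INTER_CUBIC)
w0=load("w0")['frame'];w1=load("w1")['frame']
# 800x600: top row: two jars 133x100 x3; bottom: mill x3, lid
m=np.vstack([np.hstack([crop(C[0]['frame'],210,190,133,100,3),crop(C[1]['frame'],210,190,133,100,3)]),
 np.hstack([crop(w0,275,235,66,50,6)[:,:396],np.zeros((300,3,3),np.uint8),crop(w1,300,65,133,100,3)])])
cv2.imwrite("pics/m1.png",m);print(m.shape)
E
```

```text
5.0167 [ 0.55965431 -0.08177109  0.34027133]
5.9667 [0.56042048 0.09699261 0.34008168]
(600, 798, 3)
```

View pics/m1.png

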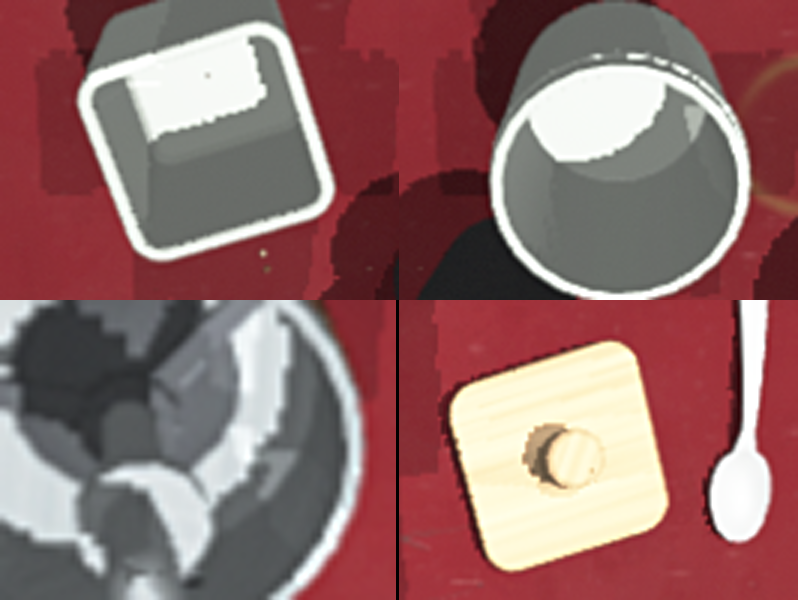

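The montage shows the square jar's rim cleanly in the upper left, turned about 20°. The round jar's rim is centred near native pixel (284,251), and the square lid is complete. In the mill crop the spindle's bright shoulder crescent lies to the right. Next step: fit the outlines to positions.

```bash
cat >> h.py <<'E'
def hull(c,mask,seed):
    mask=cv2.morphologyEx(mask.astype(np.uint8),cv2.MORPH_OPEN,np.ones((3,3)))
    cs,_=cv2.findContours(mask,cv2.RETR_EXTERNAL,cv2.CHAIN_APPROX_NONE)
    k=min(cs,key=lambda k:-cv2.pointPolygonTest(k,tuple(map(float,seed)),True))
    return cv2.convexHull(k)[:,0]
def circ(P):  # algebraic circle fit
    A=np.c_[2*P[:,:2],np.ones(len(P))];s=np.linalg.lstsq(A,(P[:,:2]**2).sum(1),rcond=None)[0]
    return s[:2],np.sqrt(s[2]+s[0]**2+s[1]**2)
E
python3 - <<'E'
from h import *
def bright(c,t): return c['frame'].min(2)>t
def wood(c):
    f=c['frame'].astype(int);return (f[:,:,1]>85)&(f[:,:,1]-f[:,:,0]>12)&(f[:,:,2]-f[:,:,1]<70)
c=load("sj");P=px2w(c,hull(c,bright(c,200),(240,245)),.096)
P=px2w(c,hull(c,bright(c,200),(290,231)),.096)
print("sjar",cv2.minAreaRect((P[:,:2]*1e3).astype(np.float32)))
c=load("rj");
h=hull(c,bright(c,200),(241,252));h=h[h[:,1]>225];P=px2w(c,h,.11);print("rjar",circ(P),len(h))
print("rjar hand",px2w(c,[(240.3,251),(327.3,251),(284,289.7),(284,211.7)],.11))
for n,s in (("w1",(355,130)),("w2",(520,150))):
    c=load(n);P=px2w(c,hull(c,wood(c),s),.016);print("slid",n,cv2.minAreaRect((P[:,:2]*1e3).astype(np.float32)))
for n,s in (("w1",(220,145)),("w2",(372,155))):
    c=load(n);P=px2w(c,hull(c,wood(c),s),.016);print("rlid",n,circ(P))
c=load("w0");f=c['frame'].astype(int);P=px2w(c,hull(c,(f[:,:,1]>90),(290,100)),.016);print("cover",circ(P))
p=np.array([(362,362),(470,362),(416,311),(416,413)])/1.4;print("mill",px2w(c,p,.104))
c=load("w2");print("hub/knob",px2w(c,np.array([(300,256),(390,251)])/1.4,[.028,.05]))
# kettle lid centre triangulation
from scipy.optimize import least_squares
t,s=load("top0"),load("side0")
q=least_squares(lambda X:np.r_[w2px(t,X)[0]-np.array([237,172])/1.4,w2px(s,X)[0]-np.array([225,362])/1.4],[.7,.3,.2]);print("kettle",q.x,q.fun)
E
```

```text
sjar ((615.5872802734375, -81.75139617919922), (82.1866226196289, 82.13211822509766), 17.76963233947754)
rjar (array([0.62627586, 0.10199219]), np.float64(0.04741803755287655)) 16
rjar hand [[0.62578674 0.0543485  0.11      ]
 [0.62620217 0.15053238 0.11      ]
 [0.6745199  0.10270477 0.11      ]
 [0.58045527 0.10261797 0.11      ]]
slid w1 ((443.1589050292969, 122.91572570800781), (86.85131072998047, 86.52326202392578), 17.62607192993164)
slid w2 ((443.2613525390625, 120.871826171875), (87.2316665649414, 87.57930755615234), 17.565916061401367)
rlid w1 (array([ 0.45642563, -0.08659284]), np.float64(0.049875575957924134))
rlid w2 (array([ 0.45644296, -0.08794758]), np.float64(0.04988481441066521))
cover (array([0.44673086, 0.31710151]), np.float64(0.048807843977491744))
mill [[0.60647365 0.24777418 0.104     ]
 [0.60642792 0.34083855 0.104     ]
 [0.5599395  0.29334619 0.104     ]
 [0.65657877 0.29525913 0.104     ]]
hub/knob [[ 0.51156634 -0.30548615  0.028     ]
 [ 0.5019166  -0.21707853  0.05      ]]
kettle [0.77592827 0.25602112 0.21070703] [ 0.35843578  2.78979037 -1.72834985 -0.40133308]
```

The fitted sizes match those given: jar rims 82 and 96 mm, lids 87 and 100 mm, cover 98 mm. Now placing the round lid.

```bash
cat >> h.py <<'E'
DZ=.117   # TCP above object's origin when gripping a knob/collar
def pick(xy,yaw,opening=.05,dz=DZ,force=30):
    r.set_gripper(opening)
    r.goto([*xy,dz+.06],[180,0,yaw]); r.move_l([*xy,dz],speed=.08)
    r.set_gripper(0.0,grip_force=force); s=r.read_state()
    print("picked gap",s['finger_gap'],s['grasp_force'],s['eef_pos'],s['t'])
def place(xy,yaw,z,dz=DZ,lift=.20,opening=.06,sf=8,over=.004):
    p=r.read_state()['eef_pos']; r.move_l([p[0],p[1],dz+lift*.8],speed=.25)
    r.goto([*xy,z+dz+.025],[180,0,yaw]); r.hold(.15)
    r.move_l([*xy,z+dz+.012],speed=.06)
    hit=r.move_l([*xy,z+dz-over],speed=.025,stop_force=sf); s=r.read_state()
    print("hit",hit,"z err",s['eef_pos'][2]-z-dz,s['eef_pos'],s['contact_force'],s['t'],s['finger_gap'])
E
python3 - <<'E'
from h import *
pick([.4564,-.0872],180)
place([.626,.102],180,.100)
E
```

```text
picked gap 0.023951425028907607 30.00073196781159 [ 0.45652504 -0.08720564  0.11725465] 9.3167
hit True z err 8.343307074594464e-05 [0.62642856 0.10212174 0.21708343] [0.2097058  0.14078585 3.83851225] 12.1417 0.024291911750961036
```

```bash
cat >> h.py <<'E'
def release(opening=.06,up=.06):
    r.set_gripper(opening); p=r.read_state()['eef_pos']; r.move_l([p[0],p[1],p[2]+up],speed=.15)
E
python3 - <<'E'
from h import *
release()
pick([.4432,.1221],180)
place([.6156,-.0818],180,.086)
E
```

```text
picked gap 0.02390566903537247 30.000792323844507 [0.44337605 0.12228535 0.11728949] 16.1
hit True z err 2.059549725348664e-05 [ 0.61563544 -0.08189789  0.2030206 ] [-0.15426629 -0.01944025  4.04450238] 18.975 0.023852549006778703
```

```bash
python3 - <<'E'
from h import *
release()
r.goto([.56,.02,.36],[180,0,180]);r.hold(.1);a=snap("chk1")
r.goto([.58,.2945,.33],[180,0,180]);r.hold(.15);b=snap("mill1")
print(w2px(b,[[.6075,.2945,.132],[.6075,.2945,.158],[.6075,.2945,.104]]),b['state']['t'])
u,v=map(int,w2px(b,[.6075,.2945,.14])[0])
l=cv2.resize(a['frame'][120:320,150:440],(400,276),interpolation=cv2.INTER_CUBIC)
k=cv2.resize(b['frame'][v-60:v+60,u-60:u+60],(400,400),interpolation=cv2.INTER_CUBIC)
k2=cv2.resize(b['frame'][v-25:v+25,u-25:u+25],(400,400),interpolation=cv2.INTER_CUBIC);print(u,v)
m=np.zeros((600,800,3),np.uint8);m[:276,:400]=l;m[:400,400:]=k2;m[290:590,:300]=k[50:350,50:350];cv2.imwrite("pics/m2.png",m)
E
```

```text
[[281.18459292 227.75319889]
 [281.45168134 237.99764512]
 [280.94255898 218.47939799]] 22.2833
281 230
```

View pics/m2.png

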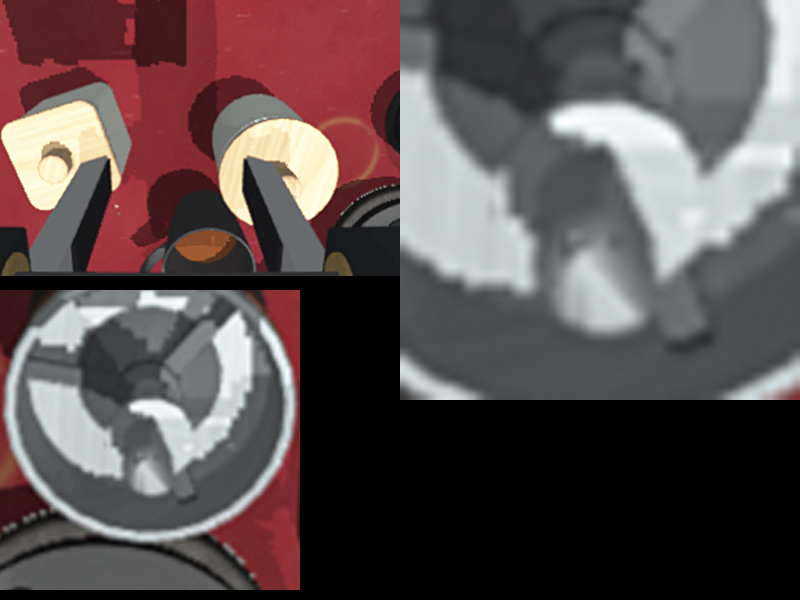

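Both lids lie flat on their jars with no gap. The spindle's flat is still ambiguous, so I'll look from straight above once the cover is on. Now the cover, approaching from above the spindle.

```bash
python3 - <<'E'
from h import *
pick([.4467,.3171],180,opening=.065)
p=r.read_state()['eef_pos']
xy=[.6075,.2945]
r.move_l([p[0],p[1],.30],speed=.25)
r.goto([*xy,.295],[180,0,180]);r.hold(.1)
hit=r.move_l([*xy,.225],speed=.07,stop_force=8);s=r.read_state();print(hit,s['eef_pos'],s['contact_force'])
if not hit:
    hit=r.move_l([*xy,.094+DZ-.004],speed=.025,stop_force=8);s=r.read_state()
    print(hit,"zerr",s['eef_pos'][2]-.094-DZ,s['contact_force'],s['finger_gap'],s['t'])
E
```

```text
picked gap 0.039325471115427564 30.0005698017776 [0.44682637 0.31727013 0.11730679] 24.9083
False [0.6077555  0.29465879 0.22550934] [ 0.18113148 -0.06994451 -0.62822589]
True zerr 0.00015629743365082327 [-0.33106846 -0.02540787  4.35615014] 0.03943570428627851 28.3
```

```bash
python3 - <<'E'
from h import *
release(.07,.09)
x,y=.6075,.2945
r.goto([x,y-.078,.29],[180,0,90]);r.hold(.2);b=snap("sp1")
u,v=w2px(b,[x,y,.158])[0];print(u,v,w2px(b,[[x,y,.132],[x-.01,y,.158],[x,y+.01,.158]]),b['state']['t'])
u,v=int(u),int(v)
m=np.zeros((600,800,3),np.uint8)
m[:,:600]=cv2.resize(b['frame'][v-30:v+30,u-30:u+30],(600,600),interpolation=cv2.INTER_CUBIC)
m[:200,600:]=cv2.resize(b['frame'][v-80:v+80,u-80:u+80],(200,200));print(u,v)
cv2.imwrite("pics/m3.png",m)
E
```

```text
276.0916968234104 118.03687865132332 [[276.27569445 117.89135288]
 [261.20843681 118.03940495]
 [276.08032482 102.53467967]] 31.0083
276 118
```

View pics/m3.png

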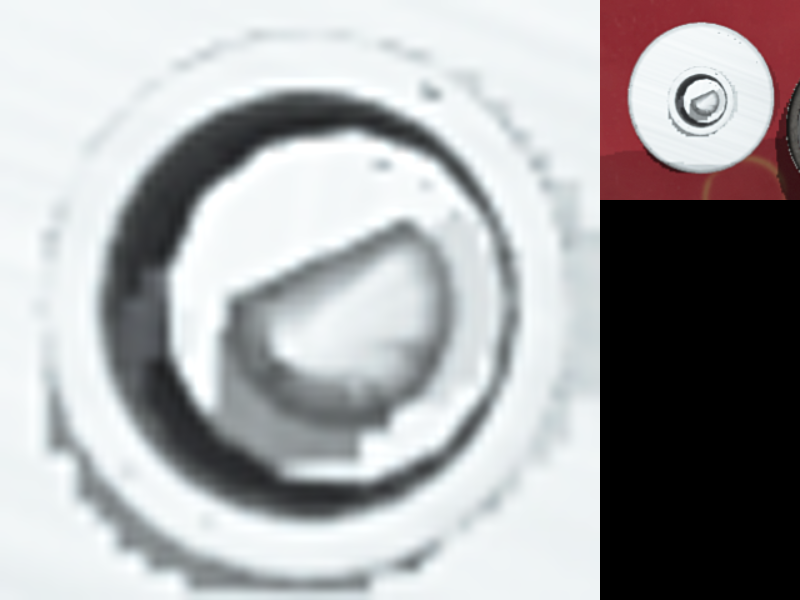

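The spindle now stands clearly in the collar. Its shoulder disc is centred at crop (340,304), native about (280,118.4). The flat's edge runs from (235,297) to (408,220), so the flat faces about 114° in world yaw. Next, a similar close look at the crank.

```bash
python3 - <<'E'
from h import *
b=load("sp1");print("spindle",px2w(b,[(280,118.4),(279.8,118.7)],.132), "collar",px2w(b,[(246+30.8,88+30.5)],.128))
f=px2w(b,[(246+23.5,88+29.7),(246+40.8,88+22)],.150);d=f[1]-f[0];print("flat",np.degrees(np.arctan2(d[1],d[0]))+90)
print("box",px2w(load("side0"),np.array([(350,257),(240,250)])/1.4,0))
a=96.2;t=np.radians(a);mid=np.array([.507,-.261])-.078*np.array([np.cos(t),np.sin(t)])
r.goto([*mid,.30],[180,0,a]);r.hold(.2);c=snap("cr")
print(c['state']['t'],c['state']['ee_rot'])
u,v=map(int,w2px(c,[.507,-.261,.03])[0]);print(u,v)
cv2.imwrite("pics/m4.png",cv2.resize(c['frame'][v-60:v+60,u-60:u+60],(600,600),interpolation=cv2.INTER_CUBIC))
E
```

```text
spindle [[0.61030755 0.29412956 0.132     ]
 [0.61015725 0.29390975 0.132     ]] collar [[0.60788261 0.29403266 0.128     ]]
flat 113.35113691125531
box [[ 0.67202409 -0.22517817  0.        ]
 [ 0.91614264 -0.23149105  0.        ]]
33.2833 [ 1.79994256e+02 -1.36999275e-02  9.62858168e+01]
276 117
```

View pics/m4.png

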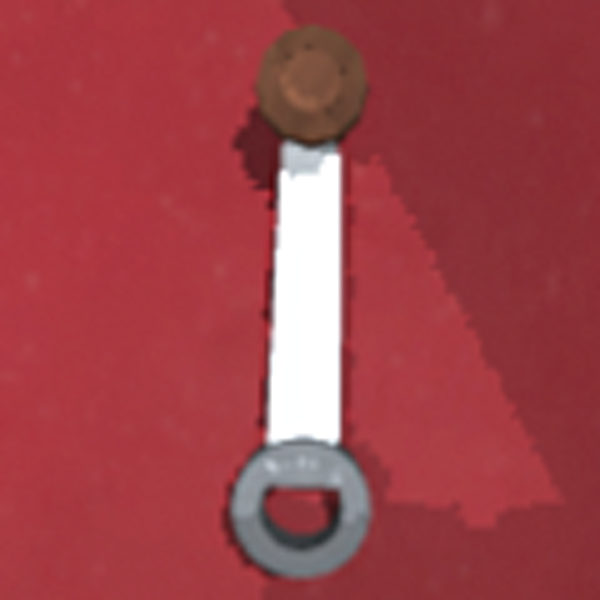

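The hub's top is at crop (300.5,508.5) and the knob at (311,84), with the arm running almost straight up the picture. Grasping the crank by the arm near the hub.

```bash
python3 - <<'E'
from h import *
c=load("cr")
P=px2w(c,np.array([(300.5,508.5),(311,84),(304.5,440),(311.5,170)])/5+[216,57],[.028,.045,.017,.017])
hub=P[0,:2];d=P[1,:2]-hub;e=P[3,:2]-P[2,:2]
print(P,np.linalg.norm(d),[np.degrees(np.arctan2(k[1],k[0])) for k in(d,e)])
k=d/np.linalg.norm(d)+e/np.linalg.norm(e);a=np.degrees(np.arctan2(k[1],k[0]));k/=np.linalg.norm(k)
g=hub+k*.029;print(hub,a,g)
pick(g,a,opening=.05,dz=.100,force=45)
r.move_l([*g,.31],speed=.2);r.hold(.2);s=snap("held");print(s['state']['t'],s['state']['finger_gap'],s['state']['ee_rot'])
cv2.imwrite("pics/held.png",cv2.resize(s['frame'],None,fx=1.4,fy=1.4))
# where hub top would appear if the grasp were exact
T=s['state'];print(w2px(s,[*hub,T['eef_pos'][2]-.1+.028])*1.4,w2px(s,[*(hub+k*.09),T['eef_pos'][2]-.1+.045])*1.4)
E
```

```text
[[ 0.5119723  -0.30628968  0.028     ]
 [ 0.50454814 -0.21703102  0.045     ]
 [ 0.51127759 -0.29165677  0.017     ]
 [ 0.50631643 -0.23161766  0.017     ]] 0.08956688221858226 [np.float64(94.75468077144201), np.float64(94.7237470428262)]
[ 0.5119723  -0.30628968] 94.7392139071341 [ 0.50957631 -0.27738883]
picked gap 0.014729190877543133 44.98039484024048 [ 0.50949422 -0.27741913  0.10014114] 36.0667
37.4667 0.014816006134320143 [-1.79903945e+02 -4.80295568e-02  9.47298964e+01]
[[386.95720949 433.96679337]] [[386.12793601 221.11408194]]
```

View pics/held.png

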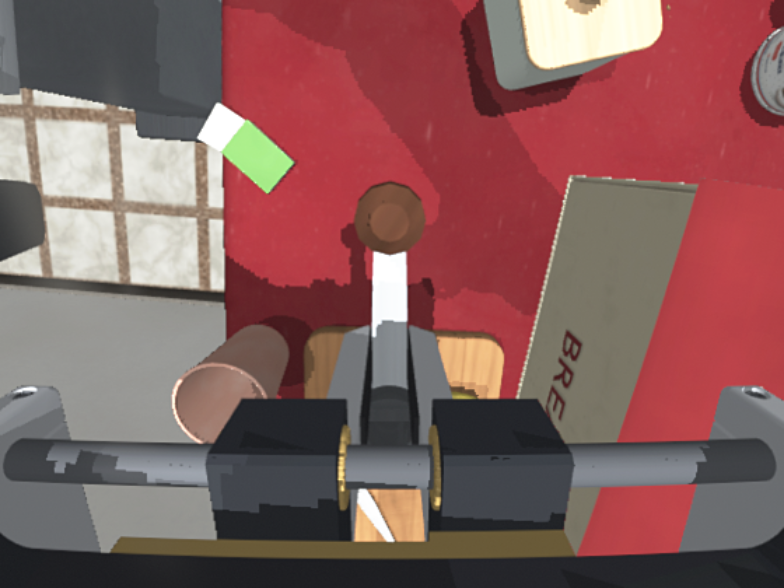

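The crank is held straight: the knob is at (390,217) against a predicted (386,221), and the arm is centred between the fingers. Now fitting it.

```bash
python3 - <<'E'
from h import *
a=113.4;t=np.radians(a);g=np.array([.6102,.2940])+.029*np.array([np.cos(t),np.sin(t)])
r.goto([*g,.295],[180,0,a]);r.hold(.2)
print(r.move_l([*g,.262],speed=.08,stop_force=8),r.read_state()['eef_pos']-[*g,0])
hit=r.move_l([*g,.229],speed=.02,stop_force=8);s=r.read_state()
print(hit,s['eef_pos']-[*g,.232],s['contact_force'],s['torque'],s['ee_rot'],s['finger_gap'],s['t'])
E
```

```text
False [-8.23246554e-05 -3.07722467e-05  2.61435220e-01]
True [-5.69380176e-05  1.39773347e-04 -9.59370691e-05] [-0.51507639 -0.38326333  4.32471241] [-0.15847281  0.18390554 -0.02027852] [-1.79991497e+02 -2.14571867e-02  1.13406358e+02] 0.014707355109385206 41.8333
```

```bash
python3 - <<'E'
from h import *
r.set_gripper(.04);r.hold(.2)
p=r.read_state()['eef_pos'];r.move_l([p[0],p[1],.34],speed=.15)
r.goto([.45,.10,.40],[180,0,180]);r.hold(.3)
c=snap("end","side");w=snap("endw")
m=np.zeros((600,800,3),np.uint8)
m[:,:400]=cv2.resize(c['frame'][170:380,210:350],(400,600),interpolation=cv2.INTER_CUBIC)
m[:300,400:]=cv2.resize(w['frame'],(400,300));t=snap("endt","top");m[300:,400:]=cv2.resize(t['frame'][130:250,130:290],(400,300),interpolation=cv2.INTER_CUBIC)
cv2.imwrite("pics/end.png",m);print(c['state']['t'])
E
```

```text
44.9667
```

View pics/end.png

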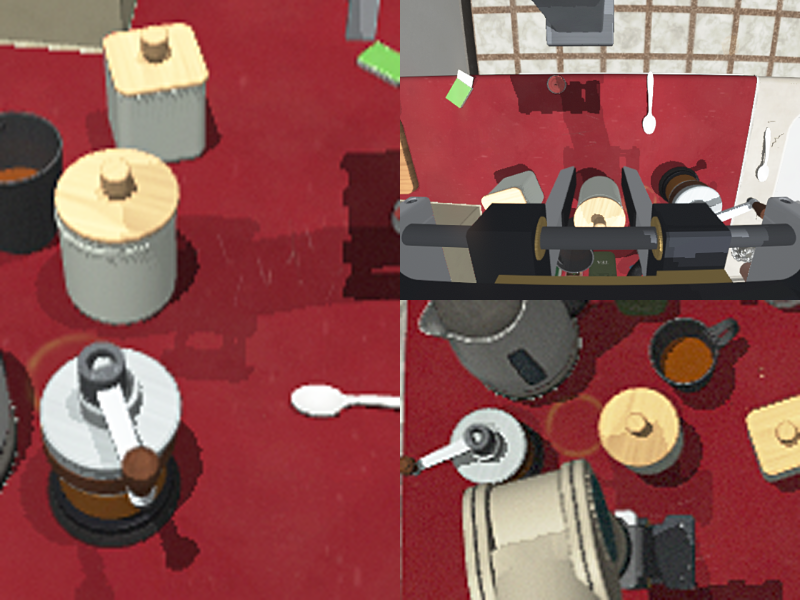

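The lids, cover and crank are all seated and level, with the spindle visible in the hub at (103,365), and the gripper is clear of everything. Handing in.

```bash
python3 -c "
from h import *
print(r.finish_job())"
```

```text
the job is handed in; nothing more can be done
None
```

I put both lids, the hopper cover and the crank on in the order asked and handed the job in at about 45 s; each stopped within 0.2 mm of its seated height, and the final pictures show all four in place.

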